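# Find the soft spring mount by squeezing and reject it

## Task

One of the three identical-looking spring mounts on the bench has gone soft: it squashes and stays squashed. Squeeze them from plate to plate between the gripper fingers to find the one that gives, then put that mount, standing upright, into the red reject bay, wholly between its walls, and let go of it. Leave the two firm mounts standing about where they are, and do not disturb the clear black-capped case and the small vial.

Things in the scene. Friction and masses are not known exactly. Their poses are not given: they have to be found in the camera images.
- mount_k_center (a point): centre (30 mm up) of a spring mount, one of three alike: two upright aluminium plates 62 wide x 60 high x 6, a black rubber bellows between; 52 mm over the plates. x along the plates, y from plate to plate (squeeze this way), z up. Squeezed, the +y plate moves in; this point stays with the -y plate. 0.19 kg. Two mounts are firm, one is soft; only squeezing tells which
- mount_p_center (a point): centre (30 mm up) of a spring mount, one of three alike: two upright aluminium plates 62 wide x 60 high x 6, a black rubber bellows between; 52 mm over the plates. x along the plates, y from plate to plate (squeeze this way), z up. Squeezed, the +y plate moves in; this point stays with the -y plate. 0.19 kg. Two mounts are firm, one is soft; only squeezing tells which
- mount_t_center (a point): centre (30 mm up) of a spring mount, one of three alike: two upright aluminium plates 62 wide x 60 high x 6, a black rubber bellows between; 52 mm over the plates. x along the plates, y from plate to plate (squeeze this way), z up. Squeezed, the +y plate moves in; this point stays with the -y plate. 0.19 kg. Two mounts are firm, one is soft; only squeezing tells which
- mount_k_plate (a joint): how far this mount's +y plate is pressed in, m (0 at the start). A firm mount gives at most about 2 mm however hard it is squeezed, and springs back; the soft one yields to over 5 N, as far as 14 mm (52 mm down to 38 mm, its stop), and stays squashed when let go
- mount_p_plate (a joint): how far this mount's +y plate is pressed in, m (0 at the start). A firm mount gives at most about 2 mm however hard it is squeezed, and springs back; the soft one yields to over 5 N, as far as 14 mm (52 mm down to 38 mm, its stop), and stays squashed when let go
- mount_t_plate (a joint): how far this mount's +y plate is pressed in, m (0 at the start). A firm mount gives at most about 2 mm however hard it is squeezed, and springs back; the soft one yields to over 5 N, as far as 14 mm (52 mm down to 38 mm, its stop), and stays squashed when let go
- reject_bay: red reject bay fixed on the bench: three walls 25 mm high and 6 mm thick round a white floor marking level with the bench (no step), 170 mm inside along x and 180 mm inside along y; closed at +x, -x and -y, open at +y. Origin at the middle of its floor, z up
- case_center (a point): centre (34 mm up) of a round clear case with a black screw cap, 44 mm diameter, 68 mm high; a bystander
- vial_center (a point): centre (24 mm up) of a small glass vial with white cap and orange-pink filling, 23 mm diameter, 48 mm high; a bystander
Not all that is in view belongs to the job. Leave any blue look-alike of the part that bears mount_t_center alone.

How it is judged:
By the outcome, as a careful person would: the job done as asked, in the order asked, and still so for the second after the job is handed in, with the robot touching nothing.
It also fails if it takes over 51 s, if anything falls off the work surface, if the arm or the gripper's body presses on something with over 40 N, if the wrist force passes 120 N, or if a joint passes its speed limit or range.

## Robot

A 6-joint arm with a two-finger parallel gripper is mounted at the origin on a cart in front of the work surface, level with it; the furniture and walls round the work are solid. World frame = base frame: x ahead of the robot, y to its left, z up, the work surface at z = 0. Lengths are in m, angles in rad, forces in N, time in s.
With the tool pointing down it reaches from about 0.3 to 0.875 m from the base axis. Payload 6.4 kg.
Tool frame: the origin (TCP) lies midway between the tips of the shut fingers; the grasp point (between the pads) lies behind it (manip.grasp_offset is the z of the grasp point in the tool frame, in m); z points along the fingers, y is the line along which they close (so a half turn about z gives the same grasp; the last joint's range is limited). The gripper opens to 85 mm and grips with 20 to 120 N. Pads are 22 mm wide; open, the fingers measure 114 mm over their backs; the gripper's body (76 mm by 85 mm) begins 54 mm behind the grasp point. The pads swing forward as they close: fully open they stand 13 mm farther back than shut.
Start: joints at [-1.318, 0.181, 1.607, -0, 1.354, -0.206], TCP at [0.255, -0.516, 0.193] pointing down, gripper open.
Joint ranges: [-2.99, 2.99], [-0.89, 2.07], [0.3, 2.58], [-1.14, 4.28], [0, 2.63], [-3.12, 3.12]. Speed limits (rad/s): [2.57, 2.57, 3.01, 3.14, 3.14, 3.14].

## Interface

Orientations are given as a rotation vector (axis times angle).
In Python, from plant import manip, get_image gives the robot as it stands.
- The arm moves only by the tool move_arm, never from a script. Its argument "targets" is a list that holds one entry, the list of rows, each a list of 7 numbers: the shift along the tool's x, y, z each as a share of 0.08 m, from -1 to 1, then the turn, a rotation vector about the tool's x, y, z each as a share of pi rad, from -1 to 1, then the gripper command: -1 is shut, 1 is fully open, values between are in proportion. In form: [[[tx, ty, tz, ax, ay, az, jaw], ...]]. A call has 1 to 5 rows; each row is the pose to reach, as a shift and turn from the pose commanded when the call began, along the tool's axes at that moment, turning the shorter way round; what a row does not reach only later rows make up. A row lasts 1/12 s, in which the tool goes at most 41.7 mm and 7.16 degrees, less where a joint would pass 70% of its speed; a pose out of reach is approached as far as the arm can. A call with a number of a shift or a turn outside -1 to 1 is refused whole. A call with a gripper value outside its range is refused whole. The fingers move at their own pace and stop on an object; "force" is the grip in N (left out, the last holds). Time passes only in rows, so rows that repeat a pose let the fingers close. It gives the time, the measured TCP pose, the force, the opening and the grip force at its end, in the units of the state.
- manip.get_state(): the state, without advancing time (a new reading comes with each control period).
- get_image(name): name is "scene" or "top"; returns a dict with "frame" (384x512x3 uint8, red, green, blue), "depth" (384x512 float32, m along the optical axis (not along the pixel's ray), 0 where there is no reading), "K" (3x3 intrinsics, pixels), "rvec" (rotation vector, rad) and "tvec" (3), from world to camera coordinates, as OpenCV has them. Camera axes: x right, y down, z forward; pixel columns grow to the right and rows downward; lengths in m; the calibration is good to about 2 mm. A picture is of the moment at which its call begins.
- manip.job_done(): hands the job in; it is judged then, once.
The state is a dict: "time": time; "qpos": joint angles; "dq": joint speeds; "tau": joint torques, N m; "tool_pos": TCP position; "tcp_rot": TCP orientation; "ft_force": force on the tool from outside, world axes, zero at the start; "moment": the same for the moment, N m; "grip_width": opening from 0.0 (shut) to 1.0 (fully open); "gripper_force": force on a finger pad.
Only numpy, scipy, OpenCV 4.12 (cv2) and the standard library are available. Lean on these libraries where they do the work, as an engineer would, in place of code of your own. Each camera call takes 0.05 s, during which the arm holds its last target. There are 200 camera calls.

## Working session

There is one attempt and no reset: what is moved stays moved. The work goes in short steps, Python scripts to look and compute and a tool call to move; the robot and the scene stay as the last step left them, time stands still between calls to the robot, and variables do not carry over. Pictures are saved under pics/ and viewed, at most 11 in all, crops included, and the job is handed in when it is done.

Besides the shell and the picture viewer there is one more tool, called after "Call:" as name(argument=value, ...), one argument or row to a line, values as JSON. move_arm: Moves the arm, as the interface text tells. Its arguments: {"type":"object","properties":{"targets":{"type":"array"},"force":{"type":"number"}},"required":["targets"]}

```bash
mkdir -p pics; ls; python3 - <<'E'
from plant import manip,get_image
import cv2,numpy as np
for n in("scene","top"):
    d=get_image(n); cv2.imwrite(f"pics/{n}0.png",d["frame"][:,:,::-1]); np.savez(f"{n}0.npz",**d)
    R=cv2.Rodrigues(d["rvec"])[0]; print(n,(-R.T@d["tvec"].ravel()).round(3),R.round(2).tolist(),d["K"].tolist())
print(manip.get_state(),manip.grasp_offset)
E
```

```text
pics
scene [0.232 0.675 0.677] [[-0.92, -0.38, -0.02], [-0.24, 0.61, -0.75], [0.3, -0.69, -0.66]] [[397.6851603255549, 0.0, 249.1234020493547], [0.0, 397.6851603255549, 181.0558722490122], [0.0, 0.0, 1.0]]
top [0.377 0.011 1.079] [[0.02, -1.0, 0.01], [-0.99, -0.02, -0.14], [0.14, -0.0, -0.99]] [[405.2038786454776, 0.0, 251.8189840204806], [0.0, 405.2038786454776, 183.5547273396996], [0.0, 0.0, 1.0]]
{'time': 0.1, 'qpos': array([-1.31829574e+00,  1.81458695e-01,  1.60788667e+00,  3.20777093e-05,
        1.35379851e+00, -2.06292377e-01]), 'dq': array([-0.00040346, -0.00157307, -0.00400142,  0.00011902, -0.00216924,
        0.0002967 ]), 'tau': array([ 6.74839030e-04, -4.45870042e+01, -3.52239811e+01, -1.66355239e-04,
        4.07257990e-03, -1.23176758e-05]), 'tool_pos': array([ 0.2545402 , -0.51498931,  0.19258913]), 'tcp_rot': array([-3.05778647e+00, -7.14002912e-01,  7.10396725e-06]), 'ft_force': array([0.17151816, 0.68427158, 0.10706275]), 'moment': array([ 0.04685671, -0.01840585,  0.04809918]), 'gripper_force': 0.0, 'grip_width': 0.9969090012389038} -0.0187
```

View pics/top0.png

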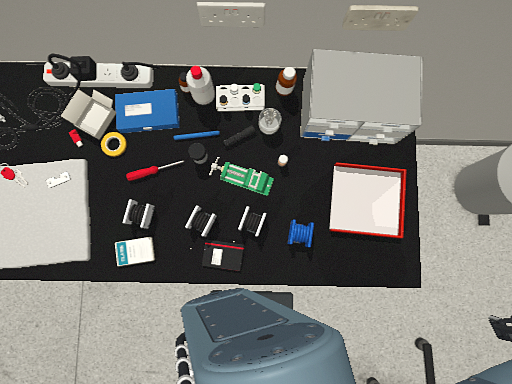

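View pics/scene0.png

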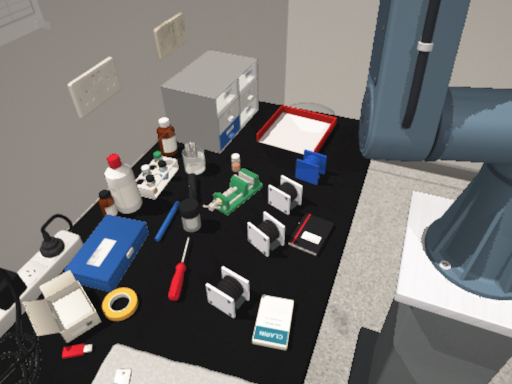

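Top view: the mounts, white or aluminium with black bellows, are at (139,214), (201,220) and (253,221). The blue look-alike is at (300,233) and must be left alone. The case is at (197,153), the vial at (283,160) and the bay at (368,200). Next I take a close crop and deproject.

```bash
cat > h.py <<'E'
import cv2,numpy as np
def cloud(d):
    K=d["K"];D=d["depth"];R=cv2.Rodrigues(d["rvec"])[0]
    v,u=np.mgrid[:D.shape[0],:D.shape[1]]
    P=np.stack([(u-K[0,2])/K[0,0]*D,(v-K[1,2])/K[1,1]*D,D],-1)
    return (P-d["tvec"].ravel())@R
E
python3 - <<'E'
from h import *
d=np.load("top0.npz");P=cloud(d);f=d["frame"]
c=f[135:260,115:415,::-1];cv2.imwrite("pics/crop.png",cv2.resize(c,(800,333),interpolation=cv2.INTER_CUBIC))
for n,(u,v) in dict(a=(139,214),b=(201,220),c=(253,221),blue=(300,233),case=(197,153),vial=(283,160)).items():
    r=22 if n in'abc' else 12
    W=P[v-r:v+r,u-r:u+r].reshape(-1,3);C=f[v-r:v+r,u-r:u+r].reshape(-1,3)
    m=(W[:,2]>.052)&(W[:,2]<.068) if n in'abc' else W[:,2]>.03
    q=W[m]; 
    print(n,m.sum(),q.mean(0).round(3),q[:,2].max().round(3),cv2.minAreaRect((q[:,:2]*1000).astype(np.float32)))
hsv=cv2.cvtColor(f,cv2.COLOR_RGB2HSV)
m=((hsv[...,0]<8)|(hsv[...,0]>172))&(hsv[...,1]>150);m[:,:320]=0
m&=(P[...,2]>.018)&(P[...,2]<.035)
q=P[m];print(len(q),q.mean(0),cv2.minAreaRect((q[:,:2]*1000).astype(np.float32)),cv2.boxPoints(cv2.minAreaRect((q[:,:2]*1000).astype(np.float32))).round())
E
```

```text
a 255 [0.445 0.298 0.057] 0.063 ((445.55145263671875, 298.79168701171875), (52.96811294555664, 60.54124450683594), 76.74234008789062)
b 257 [0.43  0.137 0.057] 0.064 ((430.4562683105469, 137.65525817871094), (53.15403747558594, 61.25570297241211), 64.08780670166016)
c 241 [0.431 0.006 0.057] 0.065 ((431.87322998046875, 6.478572845458984), (52.9952507019043, 61.151023864746094), 70.76557159423828)
blue 414 [ 0.403 -0.117  0.055] 1.079 ((405.01263427734375, -66.2601089477539), (153.99273681640625, 56.66267395019531), 89.75180053710938)
case 269 [0.602 0.148 0.076] 1.079 ((498.40802001953125, 93.15028381347656), (291.7624206542969, 42.15522003173828), 28.238239288330078)
vial 69 [ 0.593 -0.071  0.045] 0.052 ((593.5687866210938, -71.54200744628906), (21.039306640625, 20.53584098815918), 44.97674560546875)
534 [ 0.49672853 -0.33275189  0.02412321] ((495.7371826171875, -299.2774353027344), (187.29165649414062, 182.3806610107422), 85.24320983886719) [[ 397. -385.]
 [ 579. -400.]
 [ 594. -214.]
 [ 413. -198.]]
```

View pics/crop.png

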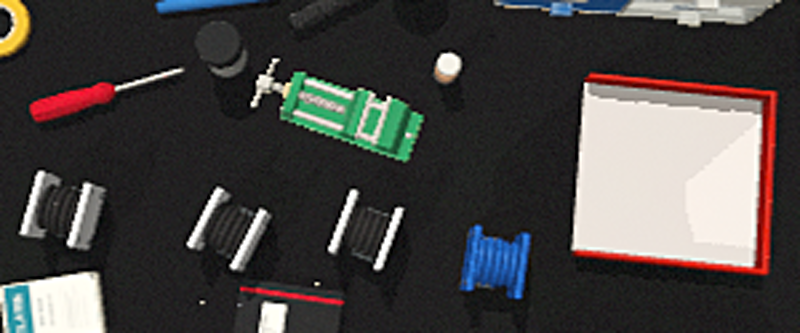

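The crop confirms the three mounts and their plate directions: the measured tops are 53 x 61 mm at 60 mm height, as expected. The bay's open side is at the left (+y), with its floor centre at about (0.496, -0.296) and yaw -5°. I'll start with the nearest mount, c at (0.432, 0.006), travelling at the current height.

Call:
move_arm(
  targets=[
    [[0.33,-0.33,0,0,0,0,1],[0.66,-0.66,0,0,0,0,1],[0.97,-0.97,0,0,0,0,1],[0.97,-0.97,0,0,0,0,1]],
  ],
  force=20,
)

```text
time: 0.43
tool_pos: [0.2912, -0.4058, 0.1923]
tcp_rot: [-3.054, -0.718, -0.002]
ft_force: [0.9, -0.5, -1.1]
grip_width: 1.002
gripper_force: 0.0
```

Call:
move_arm(
  targets=[
    [[0.33,-0.33,0,0,0,0,1],[0.66,-0.66,0,0,0,0,1],[0.97,-0.97,0,0,0,0,1],[0.97,-0.97,0,0,0,0,1]],
  ],
)

```text
time: 0.77
tool_pos: [0.3261, -0.3024, 0.1927]
tcp_rot: [-3.055, -0.719, -0.001]
ft_force: [-0.2, -1.5, -0.9]
grip_width: 0.996
gripper_force: 0.0
```

Call:
move_arm(
  targets=[
    [[0.33,-0.33,0,0,0,0,1],[0.66,-0.66,0,0,0,0,1],[0.97,-0.97,0,0,0,0,1],[0.97,-0.97,0,0,0,0,1]],
  ],
)

```text
time: 1.1
tool_pos: [0.3612, -0.199, 0.193]
tcp_rot: [-3.055, -0.721, -0.001]
ft_force: [-0.1, -0.1, 0.5]
grip_width: 1.001
gripper_force: 0.0
```

Call:
move_arm(
  targets=[
    [[0.33,-0.33,0,0,0,0,1],[0.66,-0.66,0,0,0,0,1],[0.97,-0.97,0,0,0,0,1],[0.97,-0.97,0,0,0,0,1]],
  ],
)

```text
time: 1.43
tool_pos: [0.3964, -0.0955, 0.1932]
tcp_rot: [-3.056, -0.722, -0.002]
ft_force: [-1.0, 0.4, 0.6]
grip_width: 0.998
gripper_force: 0.0
```

Call:
move_arm(
  targets=[
    [[0.33,-0.33,0,0,0,0.04,1],[0.66,-0.66,0,0,0,0.08,1],[0.97,-0.97,0,0,0,0.12,1],[0.97,-0.97,0,0,0,0.16,1],[0.97,-0.97,0,0,0,0.19,1]],
  ],
)

```text
time: 1.85
tool_pos: [0.4313, 0.0057, 0.1932]
tcp_rot: [-3.137, 0.156, 0.0]
ft_force: [-0.2, -0.1, 0.0]
grip_width: 1.002
gripper_force: 0.0
```

```bash
cat > go.py <<'E'
import sys,numpy as np
from scipy.spatial.transform import Rotation as R
from plant import manip
# usage: go.py x y z toolx_yaw_deg -> shares for the move
x,y,z,a=map(float,sys.argv[1:5]);a=np.radians(a)
s=manip.get_state();Rc=R.from_rotvec(s["tcp_rot"])
Rt=R.from_matrix(np.array([[np.cos(a),np.sin(a),0],[np.sin(a),-np.cos(a),0],[0,0,-1]]))
print("t",round(s["time"],2),s["tool_pos"].round(4),"w",round(s["grip_width"],3),"f",round(s["gripper_force"],1),s["ft_force"].round(1),"q",s["qpos"].round(2))
print("shift",(Rc.inv().apply(np.array([x,y,z])-s["tool_pos"])/.08).round(3),"turn",((Rc.inv()*Rt).as_rotvec()/np.pi).round(4))
E
python3 go.py .432 .0065 .10 -19.2
```

```text
t 1.85 [0.4313 0.0057 0.1932] w 1.002 f 0.0 [-0.2 -0.1  0. ] q [-0.26 -0.16  1.95  0.    1.35  1.41]
shift [ 0.008 -0.011  1.165] turn [-0.0001  0.0001  0.075 ]
```

Call:
move_arm(
  targets=[
    [[0,0,0.3,0,0,0.038,1],[0.005,-0.01,0.6,0,0,0.075,1],[0.01,-0.01,1.0,0,0,0.075,1],[0.01,-0.01,1.0,0,0,0.075,1]],
  ],
)

```text
time: 2.18
tool_pos: [0.4275, 0.0051, 0.1082]
tcp_rot: [-3.098, 0.52, 0.015]
ft_force: [-1.6, 0.1, -0.8]
grip_width: 0.999
gripper_force: 0.0
```

```bash
python3 go.py .432 .0065 .016 -19.2; python3 - <<'E'
from plant import get_image
import cv2
f=get_image("scene")["frame"][100:320,180:420,::-1];cv2.imwrite("pics/s1.png",cv2.resize(f,None,fx=2.5,fy=2.5))
E
```

```text
t 2.18 [0.4275 0.0051 0.1082] w 0.999 f 0.0 [-1.6  0.1 -0.8] q [-0.27 -0.05  2.04 -0.    1.16  1.64]
shift [ 0.059 -0.037  1.151] turn [0.0003 0.0031 0.0008]
```

View pics/s1.png

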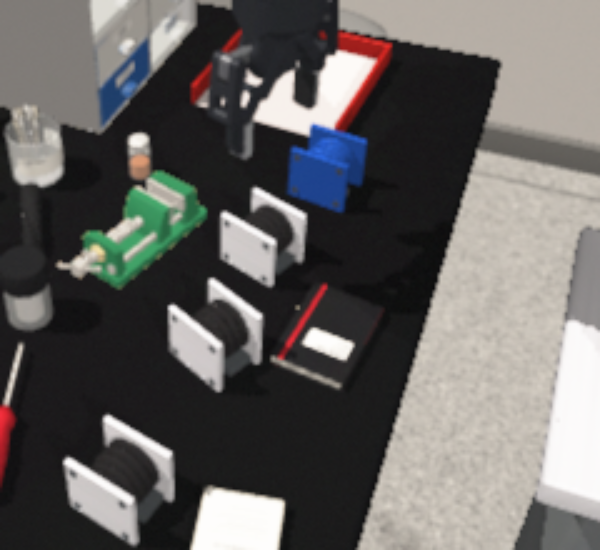

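```bash
python3 - <<'E'
from h import *
d=np.load("scene0.npz")
p=np.array([[.4275,.0051,.108],[.432,.0065,.06],[.432,.0065,.03],[.430,.137,.06],[.445,.298,.06]])
q=cv2.projectPoints(p,d["rvec"],d["tvec"],d["K"],None)[0][:,0]
print(q.round(),((q-[180,100])*2.5).round())
E
python3 go.py .432 .0065 .016 -19.2
```

```text
[[288. 169.]
 [285. 185.]
 [285. 194.]
 [266. 224.]
 [228. 282.]] [[270. 173.]
 [263. 213.]
 [262. 236.]
 [216. 309.]
 [119. 454.]]
t 2.23 [0.4289 0.0048 0.1108] w 1.005 f 0.0 [ 0.2  0.8 -0.1] q [-0.27 -0.05  2.03 -0.    1.17  1.64]
shift [ 0.038 -0.034  1.184] turn [0.0003 0.0023 0.001 ]
```

```bash
python3 - <<'E'
from h import *
d=np.load("scene0.npz")
u=np.array([.33,.944,0])*.0425
for z in(.108,.121,.135,.15):
    p=np.array([.4285,.005,z])+np.array([u,-u]);q=cv2.projectPoints(p,d["rvec"],d["tvec"],d["K"],None)[0][:,0]
    print(z,((q-[180,100])*2.5).round().tolist())
E
```

```text
0.108 [[240.0, 196.0], [298.0, 151.0]]
0.121 [[240.0, 185.0], [298.0, 139.0]]
0.135 [[240.0, 172.0], [299.0, 127.0]]
0.15 [[241.0, 159.0], [300.0, 114.0]]
```

```bash
python3 - <<'E'
from h import *
from plant import get_image,manip
d=get_image("scene");P=cloud(d);D=d["depth"]
print(manip.get_state()["tool_pos"],d["rvec"],np.load("scene0.npz")["rvec"])
M=(P[...,2]>.1)&(P[...,2]<.3)&(abs(P[...,0]-.43)<.12)&(abs(P[...,1])<.12)&(D>0)
q=P[M];print(len(q))
for z in np.arange(.1,.26,.01):
    s=q[(q[:,2]>=z)&(q[:,2]<z+.01)]
    if len(s):print(round(z,2),len(s),s.min(0).round(3),s.max(0).round(3))
cv2.imwrite("pics/s2.png",cv2.resize(d["frame"][80:230,210:350,::-1],None,fx=4,fy=4))
E
```

```text
[0.43076203 0.00437165 0.11289689] [ 0.51646908 -2.65540055  1.20299005] [ 0.51646908 -2.65540055  1.20299005]
1878
0.16 44 [ 0.402 -0.04   0.161] [0.448 0.058 0.17 ]
0.17 83 [ 0.402 -0.045  0.17 ] [0.453 0.062 0.18 ]
0.18 83 [ 0.402 -0.044  0.18 ] [0.453 0.063 0.19 ]
0.19 72 [ 0.402 -0.04   0.19 ] [0.453 0.062 0.2  ]
0.2 66 [ 0.394 -0.057  0.2  ] [0.46  0.078 0.21 ]
0.21 166 [ 0.394 -0.064  0.21 ] [0.463 0.08  0.22 ]
0.22 175 [ 0.395 -0.062  0.22 ] [0.464 0.079 0.23 ]
0.23 179 [ 0.394 -0.057  0.23 ] [0.464 0.078 0.24 ]
0.24 192 [ 0.394 -0.057  0.24 ] [0.463 0.077 0.25 ]
0.25 208 [ 0.395 -0.055  0.25 ] [0.463 0.075 0.26 ]
```

View pics/s2.png

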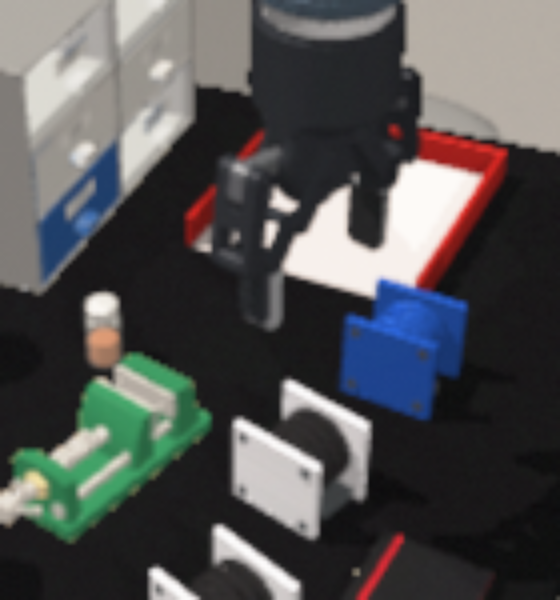

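The picture shows the gripper centred over mount c, with fingertips at crop (262,325) and (370,245). But the tips read z≈0.16, while the TCP reads 0.113. I'll descend to a height that is safe either way and check again.

Call:
move_arm(
  targets=[
    [[0.015,-0.035,0.3,0,0,0,1],[0.015,-0.035,0.6,0,0,0,1],[0.015,-0.035,0.85,0,0,0,1],[0.015,-0.035,0.85,0,0,0,1],[0.015,-0.035,0.85,0,0,0,1]],
  ],
)

```text
time: 2.7
tool_pos: [0.4343, 0.0066, 0.0465]
tcp_rot: [3.098, -0.519, 0.0]
ft_force: [0.5, -0.0, 0.6]
grip_width: 1.0
gripper_force: 0.0
```

```bash
cat > look.py <<'E'
import sys
from h import *
from plant import get_image,manip
d=get_image("scene");P=cloud(d);s=manip.get_state();t=s["tool_pos"]
print(t.round(4),s["ft_force"].round(1))
M=(np.hypot(P[...,0]-t[0],P[...,1]-t[1])<.065)&(P[...,2]>-.02)&(P[...,2]<.2);M&=d["frame"].max(2)<150
q=P[M]
for z in np.arange(0,.2,.01):
    k=q[(q[:,2]>=z)&(q[:,2]<z+.01)]
    if len(k):print(round(z,2),len(k),k.min(0).round(3),k.max(0).round(3))
q=cv2.projectPoints(t,d["rvec"],d["tvec"],d["K"],None)[0].ravel().astype(int)
x,y=max(q[0]-70,0),max(q[1]-75,0)
cv2.imwrite(sys.argv[1],cv2.resize(d["frame"][y:y+120,x:x+140,::-1],None,fx=4,fy=4));print("crop origin",x,y)
E
python3 look.py pics/s3.png; python3 go.py .432 .0065 .016 -19.2
```

```text
[0.4352 0.0065 0.0473] [ 0.1 -0.6 -0. ]
0.0 302 [ 0.373 -0.047  0.   ] [0.499 0.067 0.01 ]
0.01 12 [ 0.394 -0.005  0.01 ] [0.462 0.043 0.016]
0.02 18 [ 0.394 -0.005  0.021] [0.413 0.04  0.03 ]
0.03 31 [ 0.394 -0.023  0.03 ] [0.452 0.038 0.04 ]
0.04 70 [ 0.393 -0.021  0.04 ] [0.448 0.042 0.05 ]
0.05 128 [ 0.394 -0.014  0.05 ] [0.464 0.043 0.06 ]
0.06 1 [0.415 0.038 0.061] [0.415 0.038 0.061]
0.09 6 [ 0.41  -0.033  0.098] [0.445 0.058 0.099]
0.1 63 [ 0.407 -0.038  0.1  ] [0.458 0.063 0.11 ]
0.11 68 [ 0.407 -0.037  0.11 ] [0.458 0.064 0.12 ]
0.12 65 [ 0.407 -0.036  0.12 ] [0.459 0.064 0.13 ]
0.13 52 [ 0.407 -0.037  0.13 ] [0.447 0.065 0.14 ]
0.14 48 [ 0.402 -0.05   0.14 ] [0.46  0.067 0.15 ]
0.15 81 [ 0.4   -0.055  0.15 ] [0.461 0.066 0.16 ]
0.16 109 [ 0.401 -0.048  0.16 ] [0.453 0.07  0.17 ]
0.17 97 [ 0.401 -0.049  0.17 ] [0.456 0.071 0.18 ]
0.18 117 [ 0.401 -0.049  0.18 ] [0.444 0.07  0.19 ]
0.19 129 [ 0.401 -0.047  0.19 ] [0.455 0.071 0.2  ]
crop origin 213 113
t 2.75 [0.4352 0.0065 0.0473] w 1.001 f 0.0 [ 0.1 -0.6 -0. ] q [-0.26  0.06  2.07 -0.    1.01  1.64]
shift [-0.039  0.013  0.391] turn [-0.     -0.0008  0.0009]
```

View pics/s3.png

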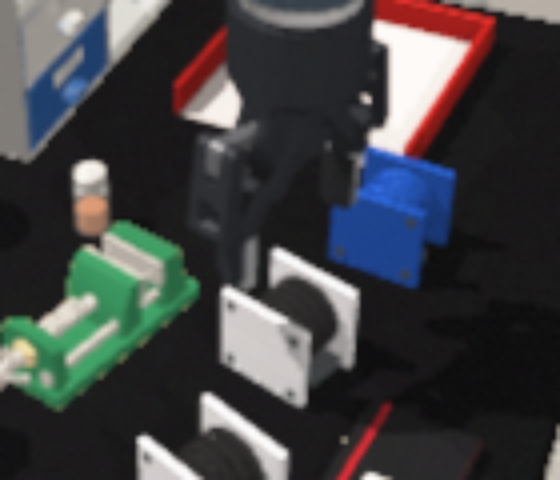

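The scene depth puts the tips at z≈0.097 with the TCP reading 0.047, so the tips really sit about 50 mm above the reported z when open. The table and mount heights check out, so I'll go by the camera. The tip at crop (248,285) lines up with the outer side of the +y plate. I'll descend in stages while watching the force.

Call:
move_arm(
  targets=[
    [[-0.03,0.01,0.25,0,0,0,1],[-0.03,0.01,0.5,0,0,0,1],[-0.03,0.01,0.6,0,0,0,1],[-0.03,0.01,0.6,0,0,0,1]],
  ],
)

```text
time: 3.08
tool_pos: [0.431, 0.0071, -0.0025]
tcp_rot: [-3.098, 0.519, 0.001]
ft_force: [-1.5, -1.2, 0.3]
grip_width: 0.999
gripper_force: 0.0
```

```bash
python3 look.py pics/s4.png; python3 go.py .432 .0065 -.021 -19.2
```

```text
[ 0.4317  0.007  -0.0018] [-0.1 -0.7  0.1]
0.0 305 [ 0.369 -0.049  0.   ] [0.496 0.069 0.01 ]
0.01 17 [ 0.394 -0.005  0.01 ] [0.462 0.041 0.017]
0.02 17 [ 0.394 -0.005  0.02 ] [0.413 0.042 0.029]
0.03 33 [ 0.394 -0.023  0.03 ] [0.452 0.036 0.04 ]
0.04 77 [ 0.393 -0.035  0.04 ] [0.448 0.056 0.05 ]
0.05 162 [ 0.394 -0.036  0.05 ] [0.453 0.063 0.06 ]
0.06 59 [ 0.395 -0.036  0.06 ] [0.452 0.066 0.07 ]
0.07 54 [ 0.404 -0.042  0.07 ] [0.453 0.065 0.08 ]
0.08 43 [ 0.404 -0.036  0.08 ] [0.442 0.065 0.089]
0.09 42 [ 0.398 -0.048  0.091] [0.442 0.071 0.099]
0.1 66 [ 0.399 -0.054  0.1  ] [0.458 0.066 0.11 ]
0.11 89 [ 0.398 -0.048  0.11 ] [0.445 0.071 0.12 ]
0.12 73 [ 0.398 -0.048  0.12 ] [0.445 0.07  0.13 ]
0.13 110 [ 0.397 -0.047  0.13 ] [0.441 0.07  0.14 ]
0.14 108 [ 0.397 -0.048  0.14 ] [0.452 0.072 0.15 ]
0.15 76 [ 0.399 -0.049  0.15 ] [0.461 0.071 0.16 ]
0.16 82 [0.393 0.011 0.161] [0.46  0.047 0.17 ]
0.17 138 [0.392 0.005 0.17 ] [0.46  0.047 0.18 ]
0.18 129 [0.393 0.007 0.18 ] [0.461 0.048 0.19 ]
0.19 139 [0.392 0.01  0.19 ] [0.462 0.047 0.2  ]
crop origin 214 129
t 3.13 [ 0.4317  0.007  -0.0018] w 1.001 f 0.0 [-0.1 -0.7  0.1] q [-0.26  0.16  2.09 -0.    0.89  1.64]
shift [0.005 0.004 0.241] turn [-0.     -0.0001  0.0009]
```

View pics/s4.png

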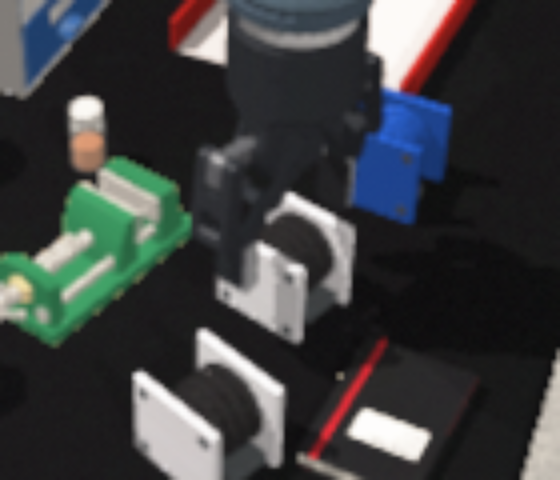

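The finger now stands in front of the +y plate at crop (235,285), with its tip at about 47 mm and no contact. I'll go down the last 20 mm and squeeze.

Call:
move_arm(
  targets=[
    [[0,0,0.15,0,0,0,1],[0,0,0.24,0,0,0,1],[0,0,0.24,0,0,0,1],[0,0,0.24,0,0,0,0.3],[0,0,0.24,0,0,0,-1]],
  ],
)

```text
time: 3.55
tool_pos: [0.4317, 0.007, -0.0211]
tcp_rot: [3.098, -0.519, 0.002]
ft_force: [0.5, 0.2, 0.8]
grip_width: 0.746
gripper_force: 0.0
```

Call:
move_arm(
  targets=[
    [[0,0,0,0,0,0,-1],[0,0,0,0,0,0,-1],[0,0,0,0,0,0,-1],[0,0,0,0,0,0,-1],[0,0,0,0,0,0,-1]],
  ],
)

```text
time: 3.97
tool_pos: [0.4324, 0.0058, -0.0203]
tcp_rot: [3.097, -0.518, 0.004]
ft_force: [-3.8, -5.5, 10.4]
grip_width: 0.438
gripper_force: 19.4
```

Call:
move_arm(
  targets=[
    [[0,0,0,0,0,0,-1],[0,0,0,0,0,0,-1],[0,0,0,0,0,0,-1],[0,0,0,0,0,0,-1],[0,0,0,0,0,0,-1]],
  ],
)

```text
time: 4.38
tool_pos: [0.4325, 0.0058, -0.0203]
tcp_rot: [3.097, -0.518, 0.004]
ft_force: [-3.4, -4.9, 10.3]
grip_width: 0.441
gripper_force: 19.4
```

The width is 0.44 × 85 = 37.5 mm, which matches the soft mount squashed to its stop. There is also 10 N of upward force, so I'll check from near.

```bash
python3 look.py pics/s5.png
```

```text
[ 0.4325  0.0058 -0.0203] [-4.4 -5.  10.6]
0.0 300 [ 0.369 -0.048  0.   ] [0.497 0.063 0.009]
0.01 18 [0.397 0.001 0.01 ] [0.46  0.034 0.019]
0.02 35 [0.397 0.001 0.02 ] [0.466 0.041 0.03 ]
0.03 48 [ 0.397 -0.015  0.03 ] [0.454 0.042 0.039]
0.04 67 [ 0.397 -0.001  0.04 ] [0.449 0.041 0.05 ]
0.05 80 [ 0.397 -0.017  0.05 ] [0.446 0.041 0.06 ]
0.06 71 [ 0.403 -0.031  0.06 ] [0.458 0.058 0.07 ]
0.07 83 [ 0.403 -0.043  0.07 ] [0.459 0.062 0.08 ]
0.08 108 [ 0.401 -0.042  0.08 ] [0.46  0.065 0.09 ]
0.09 107 [ 0.401 -0.045  0.09 ] [0.462 0.069 0.1  ]
0.1 86 [ 0.4  -0.05  0.1 ] [0.461 0.069 0.11 ]
0.11 108 [ 0.399 -0.049  0.11 ] [0.462 0.07  0.12 ]
0.12 107 [ 0.405 -0.047  0.12 ] [0.461 0.069 0.13 ]
0.13 48 [0.426 0.028 0.13 ] [0.451 0.049 0.14 ]
0.14 54 [0.395 0.015 0.141] [0.465 0.046 0.15 ]
0.15 131 [0.394 0.004 0.15 ] [0.465 0.047 0.16 ]
0.16 132 [0.393 0.006 0.16 ] [0.466 0.047 0.17 ]
0.17 133 [0.393 0.01  0.17 ] [0.467 0.047 0.18 ]
0.18 164 [0.394 0.001 0.18 ] [0.461 0.046 0.19 ]
0.19 121 [ 0.394 -0.     0.19 ] [0.466 0.047 0.2  ]
crop origin 213 134
```

View pics/s5.png

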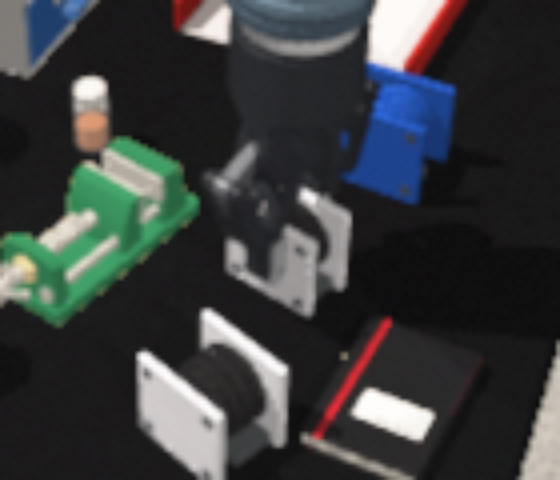

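The plates are clearly closer together, with the pad at mid-plate at crop (262,250). Mount c is the soft one, so I lift it.

Call:
move_arm(
  targets=[
    [[0,0,-0.05,0,0,0,-1],[0,0,-0.2,0,0,0,-1],[0,0,-0.5,0,0,0,-1],[0,0,-0.9,0,0,0,-1],[0,0,-0.9,0,0,0,-1]],
  ],
  force=30,
)

```text
time: 4.85
tool_pos: [0.435, 0.0064, 0.0552]
tcp_rot: [3.098, -0.519, 0.013]
ft_force: [2.1, -1.4, -0.3]
grip_width: 0.435
gripper_force: 31.5
```

Call:
move_arm(
  targets=[
    [[0,0,-0.3,0,0,0,-1],[0,0,-0.6,0,0,0,-1],[0,0,-0.6,0,0,0,-1],[0,0,-0.6,0,0,0,-1]],
  ],
)

```text
time: 5.18
tool_pos: [0.4321, 0.007, 0.0991]
tcp_rot: [3.098, -0.519, 0.005]
ft_force: [-0.2, -0.6, -1.7]
grip_width: 0.431
gripper_force: 31.5
```

```bash
python3 go.py .496 -.296 .10 -4.8;python3 go.py .496 -.296 .10 -19.2; python3 look.py pics/s6.png|head -12
```

```text
t 5.18 [0.4321 0.007  0.0991] w 0.431 f 31.5 [-0.2 -0.6 -1.7] q [-0.26 -0.03  2.04  0.    1.13  1.64]
shift [ 1.991  3.32  -0.007] turn [ 0.     -0.001  -0.0791]
t 5.18 [0.4321 0.007  0.0991] w 0.431 f 31.5 [-0.2 -0.6 -1.7] q [-0.26 -0.03  2.04  0.    1.13  1.64]
shift [ 1.991  3.32  -0.007] turn [-0.0001 -0.001   0.0009]
[0.4309 0.0073 0.0979] [ 0.5  0.2 -2.7]
0.0 425 [ 0.369 -0.055  0.   ] [0.495 0.069 0.004]
0.11 2 [0.405 0.007 0.12 ] [0.41 0.02 0.12]
0.12 57 [ 0.403 -0.001  0.12 ] [0.461 0.038 0.13 ]
0.13 21 [ 0.406 -0.     0.13 ] [0.461 0.037 0.139]
0.14 38 [0.397 0.001 0.141] [0.455 0.041 0.15 ]
0.15 64 [ 0.397 -0.011  0.15 ] [0.454 0.042 0.16 ]
0.16 79 [ 0.407 -0.012  0.16 ] [0.45  0.042 0.17 ]
0.17 85 [ 0.407 -0.015  0.17 ] [0.445 0.041 0.18 ]
0.18 90 [ 0.406 -0.029  0.18 ] [0.457 0.059 0.19 ]
0.19 101 [ 0.404 -0.034  0.19 ] [0.459 0.062 0.2  ]
crop origin 216 97
```

View pics/s6.png

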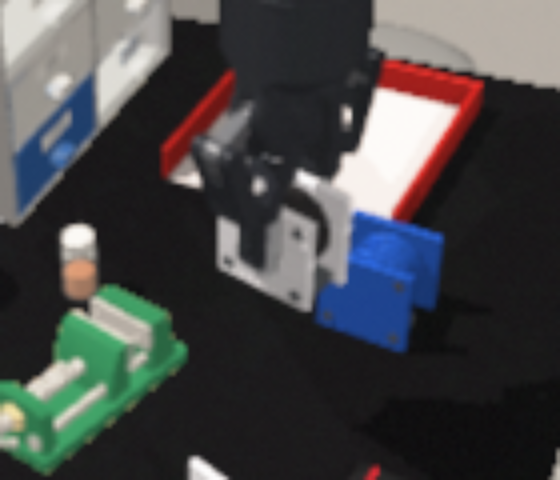

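The mount is held upright at z≈0.12, clear of everything. Next I carry it over the bay in four steps.

Call:
move_arm(
  targets=[
    [[0.12,0.2,0,0,0,0,-1],[0.3,0.5,0,0,0,0,-1],[0.5,0.83,0,0,0,0,-1],[0.5,0.83,0,0,0,0,-1]],
  ],
)

```text
time: 5.57
tool_pos: [0.4477, -0.0724, 0.097]
tcp_rot: [3.096, -0.523, -0.001]
ft_force: [-0.5, -0.7, -1.7]
grip_width: 0.434
gripper_force: 31.5
```

Call:
move_arm(
  targets=[
    [[0.2,0.3,0,0,0,0,-1],[0.35,0.6,0,0,0,0,-1],[0.5,0.83,0,0,0,0,-1],[0.5,0.83,0,0,0,0,-1]],
  ],
)

```text
time: 5.9
tool_pos: [0.4635, -0.1474, 0.0968]
tcp_rot: [3.097, -0.524, -0.001]
ft_force: [0.5, 0.9, -1.7]
grip_width: 0.436
gripper_force: 31.5
```

Call:
move_arm(
  targets=[
    [[0.2,0.3,0,0,0,0,-1],[0.35,0.6,0,0,0,0,-1],[0.5,0.83,0,0,0,0,-1],[0.5,0.83,0,0,0,0,-1]],
  ],
)

```text
time: 6.23
tool_pos: [0.4796, -0.2229, 0.0969]
tcp_rot: [3.097, -0.523, -0.001]
ft_force: [0.2, -0.5, -1.7]
grip_width: 0.436
gripper_force: 31.5
```

Call:
move_arm(
  targets=[
    [[0.15,0.3,0,0,0,-0.03,-1],[0.35,0.6,0,0,0,-0.05,-1],[0.5,0.83,0,0,0,-0.079,-1],[0.5,0.83,0,0,0,-0.079,-1],[0.5,0.83,0,0,0,-0.079,-1]],
  ],
)

```text
time: 6.65
tool_pos: [0.4949, -0.2952, 0.0965]
tcp_rot: [-3.136, 0.135, 0.003]
ft_force: [-0.3, 0.7, -1.9]
grip_width: 0.432
gripper_force: 31.5
```

```bash
python3 go.py .496 -.296 -.018 -4.8; python3 - <<'E'
from h import *
from plant import get_image,manip
d=get_image("scene");P=cloud(d);t=manip.get_state()["tool_pos"]
M=(np.hypot(P[...,0]-t[0],P[...,1]-t[1])<.065)&(P[...,2]>.06)&(P[...,2]<.15)
print(M.sum(),P[M].min(0).round(3),P[M].max(0).round(3))
cv2.imwrite("pics/s7.png",cv2.resize(d["frame"][30:200,200:380,::-1],None,fx=3,fy=3))
E
```

```text
t 6.65 [ 0.4949 -0.2952  0.0965] w 0.432 f 31.5 [-0.3  0.7 -1.9] q [-0.74  0.29  1.68  0.    1.17  0.91]
shift [0.018 0.012 1.431] turn [-0.0007  0.0007 -0.0007]
255 [ 0.461 -0.31   0.117] [ 0.527 -0.26   0.15 ]
```

View pics/s7.png

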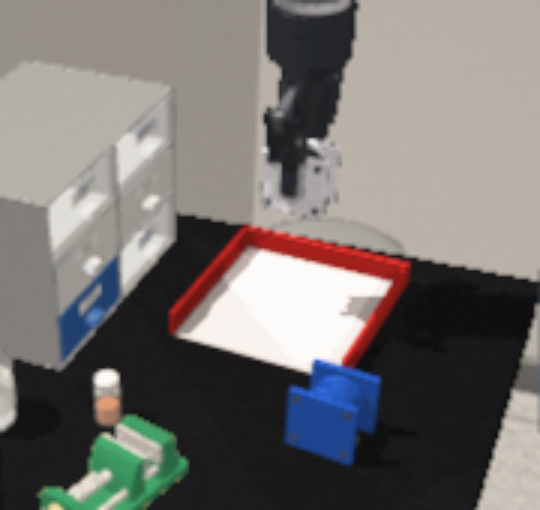

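The mount hangs over the middle of the bay. I lower it, slowly near the floor.

Call:
move_arm(
  targets=[
    [[0.01,0.01,0.3,0,0,0,-1],[0.02,0.01,0.6,0,0,0,-1],[0.02,0.01,0.9,0,0,0,-1],[0.02,0.01,0.95,0,0,0,-1],[0.02,0.01,0.95,0,0,0,-1]],
  ],
)

```text
time: 7.12
tool_pos: [0.4954, -0.294, 0.0199]
tcp_rot: [-3.135, 0.131, 0.007]
ft_force: [-0.0, 1.2, -1.8]
grip_width: 0.435
gripper_force: 31.5
```

Call:
move_arm(
  targets=[
    [[0,0,0.15,0,0,0,-1],[0,0,0.3,0,0,0,-1],[0,0,0.38,0,0,0,-1],[0,0,0.42,0,0,0,-1],[0,0,0.42,0,0,0,-1]],
  ],
)

```text
time: 7.53
tool_pos: [0.4967, -0.2966, -0.0122]
tcp_rot: [-3.138, 0.132, 0.002]
ft_force: [-0.2, -0.4, -1.4]
grip_width: 0.435
gripper_force: 31.5
```

```bash
python3 go.py .496 -.296 -.020 -4.8; python3 - <<'E'
from h import *
from plant import get_image,manip
d=get_image("scene");P=cloud(d);t=manip.get_state()["tool_pos"]
M=(np.hypot(P[...,0]-t[0],P[...,1]-t[1])<.06)&(P[...,2]>-.01)&(P[...,2]<.07)
for z in np.arange(-.008,.024,.004):
    k=P[M&(P[...,2]>=z)&(P[...,2]<z+.004)]
    print(z.round(3),len(k),k.min(0).round(3) if len(k) else'')
E
```

```text
t 7.53 [ 0.4967 -0.2966 -0.0122] w 0.435 f 31.5 [-0.2 -0.4 -1.4] q [-0.74  0.45  1.72  0.    0.97  0.91]
shift [-0.01  -0.006  0.097] turn [-0.0003  0.0004 -0.0001]
-0.008 0 
-0.004 268 [ 0.439 -0.349 -0.003]
0.0 186 [ 0.437 -0.348  0.   ]
0.004 2 [ 0.468 -0.309  0.008]
0.008 16 [ 0.464 -0.309  0.008]
0.012 27 [ 0.464 -0.308  0.012]
0.016 26 [ 0.468 -0.308  0.016]
0.02 25 [ 0.465 -0.313  0.02 ]
```

Bottom is about 8 mm up. I'll creep down to contact.

Call:
move_arm(
  targets=[
    [[0,0,0.03,0,0,0,-1],[0,0,0.06,0,0,0,-1],[0,0,0.08,0,0,0,-1],[0,0,0.08,0,0,0,-1],[0,0,0.08,0,0,0,-1]],
  ],
)

```text
time: 8.0
tool_pos: [0.4972, -0.297, -0.0178]
tcp_rot: [-3.139, 0.132, 0.0]
ft_force: [0.2, 0.1, -1.9]
grip_width: 0.434
gripper_force: 31.5
```

Call:
move_arm(
  targets=[
    [[0,0,0.01,0,0,0,-1],[0,0,0.015,0,0,0,-1],[0,0,0.015,0,0,0,-1]],
  ],
)

```text
time: 8.25
tool_pos: [0.4972, -0.297, -0.019]
tcp_rot: [-3.139, 0.132, 0.0]
ft_force: [-0.5, -0.1, -1.5]
grip_width: 0.434
gripper_force: 31.5
```

Call:
move_arm(
  targets=[
    [[0,0,0.012,0,0,0,-1],[0,0,0.012,0,0,0,-1],[0,0,0.012,0,0,0,-1]],
  ],
)

```text
time: 8.5
tool_pos: [0.4973, -0.2971, -0.0199]
tcp_rot: [3.139, -0.132, 0.0]
ft_force: [0.6, -0.5, -1.9]
grip_width: 0.431
gripper_force: 31.6
```

Call:
move_arm(
  targets=[
    [[0,0,0.012,0,0,0,-1],[0,0,0.012,0,0,0,-1],[0,0,0.012,0,0,0,-1]],
  ],
)

```text
time: 8.75
tool_pos: [0.4973, -0.2972, -0.0201]
tcp_rot: [3.139, -0.132, 0.0]
ft_force: [-2.2, 1.6, 6.0]
grip_width: 0.436
gripper_force: 33.2
```

Contact reached: the force went from -1.9 to +6 N. I release and then retreat straight up.

Call:
move_arm(
  targets=[
    [[0,0,-0.01,0,0,0,-0.1],[0,0,-0.01,0,0,0,0.2],[0,0,-0.01,0,0,0,0.6],[0,0,-0.01,0,0,0,1],[0,0,-0.01,0,0,0,1]],
  ],
)

```text
time: 9.17
tool_pos: [0.4972, -0.297, -0.0202]
tcp_rot: [-3.139, 0.132, 0.0]
ft_force: [-0.1, -0.1, 0.6]
grip_width: 0.987
gripper_force: 0.0
```

Call:
move_arm(
  targets=[
    [[0,0,0,0,0,0,1],[0,0,0,0,0,0,1],[0,0,0,0,0,0,1],[0,0,0,0,0,0,1],[0,0,-0.1,0,0,0,1]],
  ],
)

```text
time: 9.58
tool_pos: [0.4961, -0.296, -0.0134]
tcp_rot: [-3.137, 0.132, 0.004]
ft_force: [-0.7, 0.9, 0.4]
grip_width: 0.999
gripper_force: 0.0
```

Call:
move_arm(
  targets=[
    [[0,0,-0.2,0,0,0,1],[0,0,-0.6,0,0,0,1],[0,0,-1,0,0,0,1],[0,0,-1,0,0,0,1]],
  ],
)

```text
time: 9.92
tool_pos: [0.501, -0.3003, 0.0753]
tcp_rot: [3.132, -0.131, 0.014]
ft_force: [1.4, -1.2, 1.3]
grip_width: 0.999
gripper_force: 0.0
```

Call:
move_arm(
  targets=[
    [[0,0,-0.4,0,0,0,1],[0,0,-0.8,0,0,0,1],[0,0,-1,0,0,0,1],[0,0,-1,0,0,0,1]],
  ],
)

```text
time: 10.25
tool_pos: [0.4998, -0.2992, 0.1536]
tcp_rot: [3.133, -0.132, 0.011]
ft_force: [0.5, -0.4, 1.3]
grip_width: 0.999
gripper_force: 0.0
```

```bash
python3 - <<'E'
from h import *
from plant import get_image,manip
s=manip.get_state();print(s["time"],s["tool_pos"],s["grip_width"])
d=get_image("scene");P=cloud(d)
M=(np.hypot(P[...,0]-.497,P[...,1]+.297)<.06)&(P[...,2]>.008)&(P[...,2]<.075)
q=P[M];print(q.min(0).round(3),q.max(0).round(3))
cv2.imwrite("pics/s8.png",cv2.resize(d["frame"][70:330,180:380,::-1],None,fx=2.3,fy=2.3))
E
```

```text
10.25 [ 0.49979548 -0.29923168  0.15358354] 0.9991827086106003
[ 0.463 -0.316  0.008] [ 0.528 -0.27   0.062]
```

View pics/s8.png

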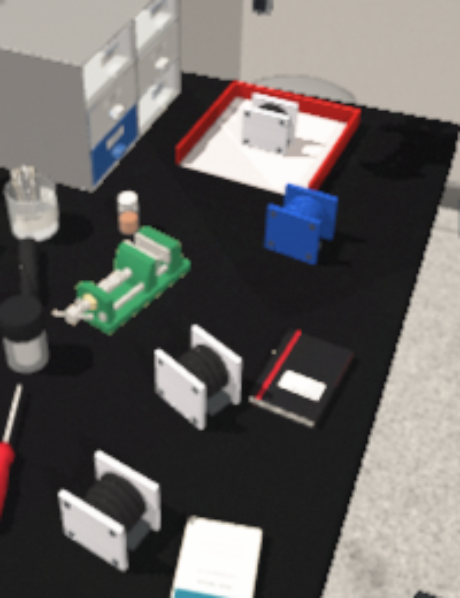

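The squashed mount stands upright inside the bay at crop (268,125). The other two mounts, the case and the vial are where they were. The gripper is clear, so I hand in.

```bash
python3 -c "
from plant import manip
print(manip.job_done())"
```

```text
the job is handed in; nothing more can be done
None
```

The soft mount is standing upright in the middle of the red reject bay and has been let go. It was the first one I squeezed: it went down to about 37 mm and stayed there, so I left the other two unsqueezed. The other mounts, the case and the vial were not touched, and the job is handed in.

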